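Fetch the sample jar from behind the reagents and weigh it

TASK

The low sample jar on the wooden storage stand has to go on the balance, but three tall containers crowd round it: first clear all three onto the steel side tray, standing upright, and only then fetch the jar and set it gently in the middle of the balance pan. When the jar is on the pan, put the three containers back on the stand, each upright on the very spot it came from. Tip nothing over, and leave the little vial and the rubber stopper at the front corners of the stand as they are.

Things in the scene. Friction and masses are not known exactly. Their poses are not given: they have to be found in the camera images.
- stand: Fixed flat wooden plate, 170 (x) by 210 (y) mm. Origin: centre of its underside; front (to the robot) is -x. Top 6 mm above the bench, edge rim 5 mm wide and 10 mm high. Painted white rings 54 mm across at x, y (-18, 0), (18, 60), (18, -60) mm: the tall containers start on them, in any order; the jar near (35, 0). Room for fingers round a tall one only along x, above the jar.
- side_tray: Fixed shallow steel tray, outside 170 (x) by 270 (y) mm, walls 4 mm thick and 10 mm high, inner floor 4 mm above the bench. Origin: centre of its underside; long side along y. Empty but for a flat scoop (135 mm long, 18 mm wide, 4 mm thick) lying along y, 60 mm to +x of the centre.
- balance: Fixed white laboratory balance with a round steel pan, 110 mm across; dark display on its front (-x). Origin: on the bench straight below the centre of the pan; z up. The pan's flat top is 62 mm above the origin. The housing reaches 140 mm to -x and 80 mm to +x of the origin and 85 mm to either side, and is 52 mm high.
- jar: The low sample jar: round, clear glass with a white screw cap, 45 mm across, 42 mm high, upright. Origin: centre of its underside. About 90 g.
- bottle: Tall round amber glass bottle with a black cap: straight body 46 mm across up to 94 mm, cap 32 mm across, 120 mm high in all, upright. Origin: centre of its underside. About 240 g.
- square_bottle: Tall square white plastic bottle: straight body 44 by 44 mm up to 98 mm, its sides along its own x and y and nearly parallel to the stand's; round white cap 28 mm across, 120 mm high in all, upright. Origin: centre of its underside. About 200 g.
- canister: Tall round steel canister: straight body 45 mm across up to 98 mm, lid 47 mm across from 98 to 104 mm with a small black ball knob on top, 121 mm high in all, upright. Origin: centre of its underside. About 260 g.
- vial: Bystander: little glass vial with a black cap, 22 mm across, 40 mm high, loose in the stand's front left corner, near (-64, 82) mm in the stand's x, y. Origin: centre of its underside.
- stopper: Bystander: dark rubber stopper, 26 mm across, 26 mm high, loose in the stand's front right corner, near (-64, -82) mm in the stand's x, y. Origin: centre of its underside.

How it is judged:
By the outcome, as a careful person would: the job done as asked, in the order asked, and still so for the second after the job is handed in, with the robot touching nothing.
It also fails if it takes over 147 s, if anything falls off the work surface, if the arm or the gripper's body presses on something with over 40 N, if the wrist force passes 120 N, or if a joint passes its speed limit or range.

ROBOT

A 6-joint arm with a two-finger parallel gripper is mounted at the origin on the work surface. World frame = base frame: x ahead of the robot, y to its left, z up, the work surface at z = 0. Lengths are in m, angles in rad, forces in N, time in s.
With the tool pointing down it reaches from about 0.4 to 0.825 m from the base axis. Payload 7 kg.
Tool frame: the origin (TCP) lies at the very end of the fingers, on their centre line; the grasp point (between the pads) lies arm.hold_point_z behind it (arm.hold_point_z is the distance from the TCP to the grasp point, in m); z points along the fingers, y is the line along which they close (so a half turn about z gives the same grasp; the last joint's range is limited). The gripper opens to 88 mm and grips with 3 to 60 N. Pads are 19 mm wide; open, the fingers measure 130 mm over their backs; the gripper's body (78 mm by 193 mm) begins 47 mm behind the grasp point.
Start: joints at [-0.844, 0.359, 0.012, 0, -1.224, -0.288], TCP at [0.287, -0.611, 0.227] pointing down, gripper open.
Joint ranges: [-3.07, 3.07], [-1.43, 2.12], [-1.02, 1.25], [-3.03, 1.67], [-3.05, -0], [-3.03, 3.03]. Speed limits (rad/s): [2.39, 2.39, 3.01, 3.14, 3.14, 3.14].

INTERFACE

Orientations are given as [roll, pitch, yaw] about the fixed x, y, z axes, in that order (R = Rz(yaw) Ry(pitch) Rx(roll)).
In Python, from station import arm gives the robot as it stands.
- The arm moves only by the shell command python3 -m creep 'ROWS' [FORCE]. ROWS is a JSON list of rows, 1 to 20 of them, each of 5 numbers: the finger opening in m, then dx, dy, dz in m, then a turn about the tool's z in rad; each row is the pose to reach, as a shift and turn from the pose commanded when the command began, along the tool's axes at that moment; what a row does not reach only later rows make up. A row lasts 1/12 s, in which the tool goes at most 0.0417 m and 0.125 rad, less where a joint would pass 70% of its speed; a pose out of reach is approached as far as the arm can. The fingers move at their own pace and stop on an object; FORCE is the grip in N (left out, the last holds). Time passes only in rows, so rows that do not move let the fingers close. It prints the time, the measured TCP pose, the force, the opening and the grip force at its end.
- arm.get_state(): the state, without advancing time (a new reading comes with each control period).
- arm.grab_frame(name): name is "scene" or "top" or "wrist"; returns the picture (384x512x3 uint8, red, green, blue); there is no depth.
- arm.camera_params(name): a dict with "fx", "fy", "cx", "cy" (pixels), "T" (4x4, takes a point from camera to world coordinates); the wrist camera has in their place "hand_eye" (4x4, takes a point from camera to tool coordinates, whose origin is the TCP and whose axes are the flange's). Camera axes: x right, y down, z forward; pixel columns grow to the right and rows downward; lengths in m; the calibration is good to about 2 mm. A picture is of the moment at which its call begins: read the wrist's pose just before it. camera_params takes no time and is no camera call.
- arm.job_done(): hands the job in; it is judged then, once.
The state is a dict: "t": time; "q": joint angles; "qd": joint speeds; "joint_efforts": joint torques, N m; "eef_pos": TCP position; "ee_rot": TCP orientation; "force": force on the tool from outside, world axes, zero at the start; "moment": the same for the moment, N m; "width": finger opening in m; "gripper_force": force on a finger pad.
Only numpy, scipy, OpenCV 4.12 (cv2) and the standard library are available. Lean on these libraries where they do the work, as an engineer would, in place of code of your own. Each camera call takes 0.05 s, during which the arm holds its last target. There are 200 camera calls.

## Working session

There is one attempt and no reset: what is moved stays moved. The work goes in short steps, Python scripts to look and compute and a shell command to move; the robot and the scene stay as the last step left them, time stands still between calls to the robot, and variables do not carry over. Pictures are saved under pics/ and viewed, at most 14 in all, crops included, and the job is handed in when it is done.

```bash
ls; mkdir -p pics
python3 - <<'E'
from station import arm
import cv2,numpy as np
s=arm.get_state(); print(s['t'],s['eef_pos'],s['ee_rot'],s['width'],arm.hold_point_z)
for n in ['scene','top']:
    im=arm.grab_frame(n); cv2.imwrite(f'pics/{n}0.png',im[:,:,::-1])
    p=arm.camera_params(n); print(n,p['fx'],p['fy'],p['cx'],p['cy'],np.round(p['T'],4).tolist())
p=arm.camera_params('wrist');print(p)
E
```

```text
pics
0.0 [ 0.28656055 -0.61060772  0.2256053 ] [ 3.13990732e+00 -1.53468525e-04 -2.70290545e+00] 0.08801186641132494 0.0188
scene 362.1235542875438 362.1235542875438 256.65301495069235 194.33611235303667 [[0.638, 0.666, -0.3866, 0.9528], [0.7701, -0.5517, 0.3204, -0.4109], [0.0001, -0.5021, -0.8648, 1.018], [0.0, 0.0, 0.0, 1.0]]
top 379.3161519105914 379.3161519105914 255.54098997504812 193.97639570594572 [[-0.0281, -0.9961, 0.0833, 0.4294], [-0.9996, 0.0276, -0.0074, -0.0209], [0.0051, -0.0835, -0.9965, 0.9132], [0.0, 0.0, 0.0, 1.0]]
{'fx': 333.7935693674498, 'fy': 333.7935693674498, 'cx': 257.0999295693446, 'cy': 192.40523064577053, 'hand_eye': array([[-1.65836309e-03, -9.50474958e-01, -3.10796724e-01,
         8.44328255e-02],
       [ 9.99998272e-01, -1.83723770e-03,  2.82783546e-04,
        -7.54352016e-04],
       [-8.39786139e-04, -3.10795718e-01,  9.50476363e-01,
        -1.59024926e-01],
       [ 0.00000000e+00,  0.00000000e+00,  0.00000000e+00,
         1.00000000e+00]])}
```

View pics/scene0.png

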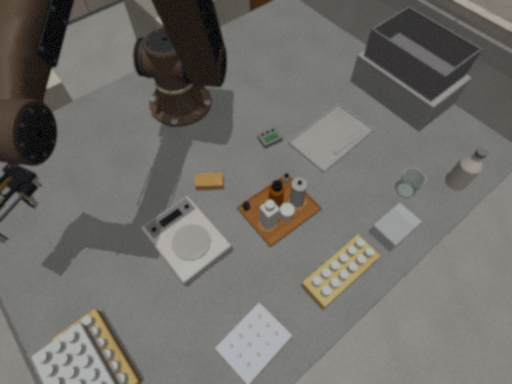

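View pics/top0.png

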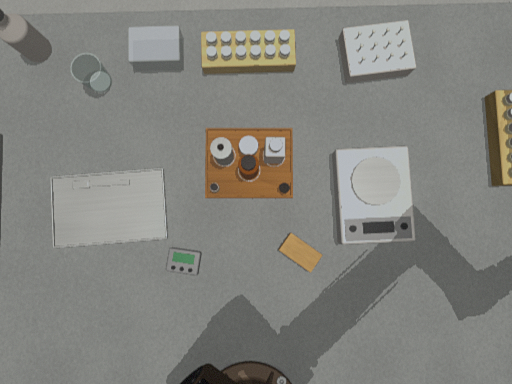

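```bash
cat > h.py <<'E'
import cv2,numpy as np
from scipy.spatial.transform import Rotation as Ro
from station import arm
def cam(n,s=None):
    p=arm.camera_params(n); K=np.array([[p['fx'],0,p['cx']],[0,p['fy'],p['cy']],[0,0,1]])
    if n=='wrist':
        T=np.eye(4);T[:3,:3]=Ro.from_euler('xyz',s['ee_rot']).as_matrix();T[:3,3]=s['eef_pos'];T=T@p['hand_eye']
    else: T=p['T']
    return K,np.array(T)
def ray(C,uv):
    K,T=C; d=T[:3,:3]@np.linalg.inv(K)@np.array([uv[0],uv[1],1.]); return T[:3,3],d/np.linalg.norm(d)
def onz(C,uv,z):
    o,d=ray(C,uv); return o+d*(z-o[2])/d[2]
def tri(obs):
    A=np.zeros((3,3));b=np.zeros(3);R=[]
    for C,uv in obs:
        o,d=ray(C,uv);P=np.eye(3)-np.outer(d,d);A+=P;b+=P@o;R.append((o,P))
    x=np.linalg.solve(A,b); return x,max(np.linalg.norm(P@(x-o)) for o,P in R)
def proj(C,X):
    K,T=C; c=K@T[:3,:3].T@(np.array(X)-T[:3,3]); return c[:2]/c[2]
def blobs(m,amin=20):
    cs,_=cv2.findContours(m.astype(np.uint8),cv2.RETR_EXTERNAL,cv2.CHAIN_APPROX_NONE)
    return sorted([c for c in cs if cv2.contourArea(c)>amin],key=cv2.contourArea)[::-1]
E
python3 - <<'E'
from h import *
for n in ['top','scene']:
    im=cv2.imread(f'pics/{n}0.png');hsv=cv2.cvtColor(im,cv2.COLOR_BGR2HSV);C=cam(n)
    m=(cv2.inRange(hsv,(5,120,60),(18,255,255))>0)
    for c in blobs(m,300)[:3]:
        r=cv2.minAreaRect(cv2.convexHull(c)); bx=cv2.boxPoints(r)
        P=np.array([onz(C,p,.010)[:2] for p in bx]); print(n,'wood',r,P.round(4).tolist(),P.mean(0))
C=cam('top')
for nm,pts,z in [('tray',[(52,178),(163,169),(166,238),(54,247)],.01),('pan',[(376,180)],.062),('caps',[(249,158)],.126),('can',[(223,147)],.127),('sq',[(276,146)],.126),('jar',[(249,145)],.048)]:
    P=np.array([onz(C,p,z)[:2] for p in pts]);print(nm,P.round(3).tolist(),P.mean(0))
E
python3 - <<'E'
import cv2
a=cv2.imread('pics/top0.png')[115:215,190:310];b=cv2.imread('pics/scene0.png')[165:255,225:333]
a=cv2.resize(a,(480,400),interpolation=cv2.INTER_CUBIC);b=cv2.resize(b,None,fx=400/90,fy=400/90,interpolation=cv2.INTER_CUBIC)[:, :320]
cv2.imwrite('pics/crop.png',cv2.hconcat([a,b]))
E
```

```text
top wood ((248.5, 163.0), (68.0, 87.0), 90.0) [[0.6662, 0.0904], [0.6606, -0.1204], [0.4953, -0.1144], [0.5011, 0.0932]] [ 0.58080135 -0.0128128 ]
top wood ((299.7852478027344, 251.9496612548828), (38.58582305908203, 20.316951751708984), 34.99202346801758) [[0.3727, -0.0773], [0.411, -0.1062], [0.3569, -0.1789], [0.319, -0.1499]] [ 0.3648829  -0.12805763]
scene wood ((278.70751953125, 207.76011657714844), (50.59579086303711, 66.00847625732422), 53.392921447753906) [[0.4988, -0.1147], [0.4944, 0.115], [0.6693, 0.0841], [0.6633, -0.13]] [ 0.58147649 -0.0113898 ]
scene wood ((209.0, 180.5), (15.0, 26.0), 90.0) [[0.3099, -0.1407], [0.3652, -0.074], [0.4119, -0.1091], [0.358, -0.1742]] [ 0.361268   -0.12448721]
tray [[0.557, 0.458], [0.571, 0.193], [0.406, 0.187], [0.393, 0.451]] [0.48181016 0.32202808]
pan [[0.525, -0.301]] [ 0.52478412 -0.30051211]
caps [[0.571, -0.015]] [ 0.57139    -0.01511124]
can [[0.596, 0.039]] [0.59606266 0.03885492]
sq [[0.595, -0.073]] [ 0.595392  -0.0726151]
jar [[0.616, -0.015]] [ 0.61587121 -0.01535151]
```

View pics/crop.png

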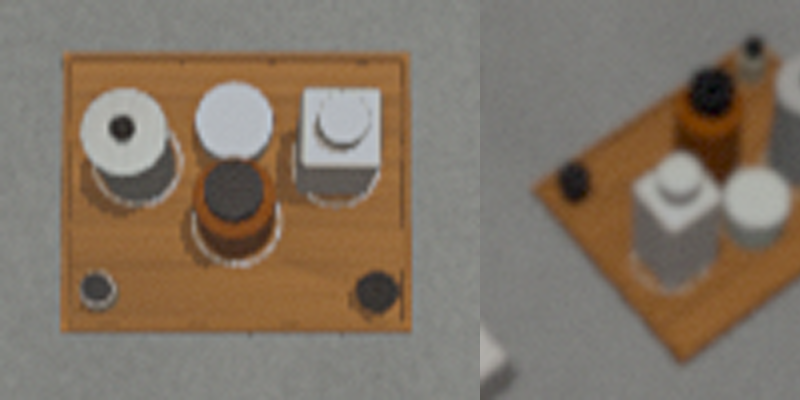

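```bash
cat >> h.py <<'E'
def delta(target,yaw=None):
    """shift along tool axes and tool-z turn from the present pose to a world TCP target"""
    s=arm.get_state();R=Ro.from_euler('xyz',s['ee_rot'])
    d=R.inv().apply(np.array(target)-s['eef_pos'])
    w=0 if yaw is None else -((yaw-s['ee_rot'][2]+np.pi)%(2*np.pi)-np.pi)
    print('t',round(s['t'],2),'d',d.round(4),'turn',round(w,4),'len',round(np.linalg.norm(d),3))
E
python3 -c "
from h import *
delta([.58,-.08,.30],-np.pi/2)"
```

```text
t 0.1 d [-0.4911  0.3559 -0.0738] turn -1.1321 len 0.611
```

```bash
python3 -m creep '[[0.088,-0.03,0.022,-0.005,-0.07],[0.088,-0.063,0.045,-0.01,-0.15],[0.088,-0.1,0.07,-0.015,-0.23],[0.088,-0.13,0.095,-0.02,-0.31],[0.088,-0.165,0.12,-0.025,-0.39],[0.088,-0.2,0.145,-0.03,-0.47],[0.088,-0.23,0.17,-0.035,-0.55],[0.088,-0.265,0.19,-0.04,-0.63],[0.088,-0.3,0.215,-0.045,-0.71],[0.088,-0.33,0.24,-0.05,-0.79],[0.088,-0.365,0.265,-0.055,-0.87],[0.088,-0.4,0.29,-0.06,-0.95],[0.088,-0.43,0.31,-0.065,-1.03],[0.088,-0.465,0.335,-0.07,-1.1],[0.088,-0.491,0.356,-0.074,-1.132],[0.088,-0.491,0.356,-0.074,-1.132],[0.088,-0.491,0.356,-0.074,-1.132],[0.088,-0.491,0.356,-0.074,-1.132]]'
python3 - <<'E'
from h import *
import json
s=arm.get_state();im=arm.grab_frame('wrist')
cv2.imwrite('pics/w1.png',im[:,:,::-1]);json.dump({k:list(map(float,s[k])) for k in('eef_pos','ee_rot')},open('w1.json','w'))
print(s['eef_pos'],s['ee_rot'],s['q'],s['force'])
E
```

```text
t: 1.6
eef_pos: [0.5797, -0.08, 0.3]
ee_rot: [3.14, -0.0, -1.57]
force: [-0.6, -0.0, 0.3]
width: 0.0879
gripper_force: 0.0
[ 0.57965612 -0.07995715  0.29999132] [ 3.14042128e+00 -7.31949049e-05 -1.57032887e+00] [ 1.96773995e-01  1.73322160e-01 -7.36242206e-02 -1.61539872e-04
 -1.32501310e+00 -1.96267187e-01] [-0.63820837 -0.01124697  0.33333219]
```

View pics/w1.png

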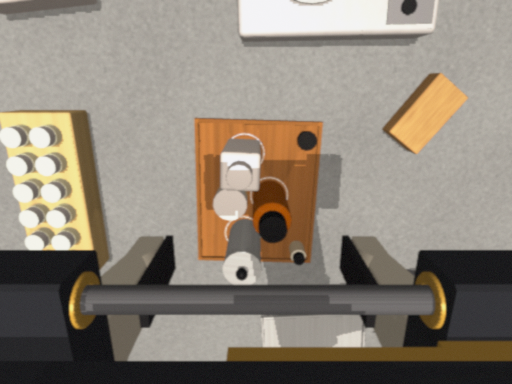

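```bash
python3 -m creep '[[0.088,-0.03,0,0,0],[0.088,-0.06,0,0,0],[0.088,-0.08,0,0,0],[0.088,-0.08,0,0,0],[0.088,-0.08,0,0,0]]'
python3 - <<'E'
from h import *
import json
s=arm.get_state();im=arm.grab_frame('wrist')
cv2.imwrite('pics/w2.png',im[:,:,::-1]);json.dump({k:list(map(float,s[k])) for k in('eef_pos','ee_rot')},open('w2.json','w'))
cv2.imwrite('pics/w12.png',cv2.hconcat([cv2.resize(cv2.imread(f'pics/w{i}.png')[r:r+190,180:340],(400,475),interpolation=cv2.INTER_CUBIC) for i,r in((1,105),(2,30))]))
E
```

```text
t: 2.07
eef_pos: [0.5795, -0.0005, 0.3006]
ee_rot: [3.141, -0.0, -1.571]
force: [0.6, -0.6, 0.2]
width: 0.0878
gripper_force: 0.0
```

View pics/w12.png

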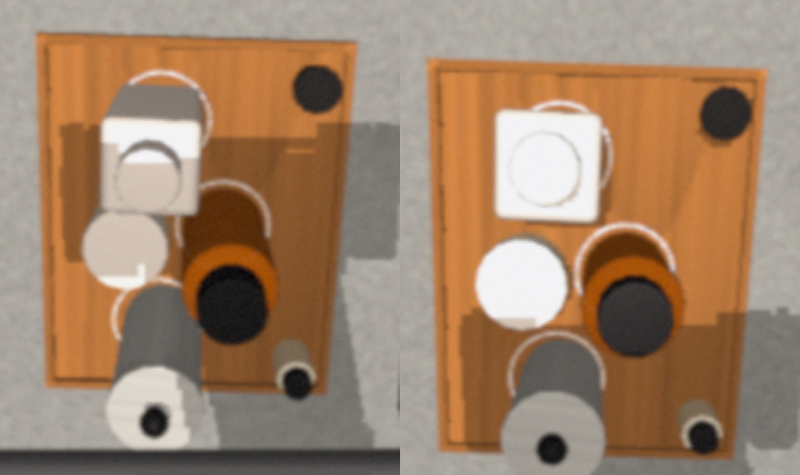

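```bash
cat > m.py <<'E'
from h import *
import json
CS=[];D=[];W=[]
for i in(1,2):
    im=cv2.imread(f'pics/w{i}.png');C=cam('wrist',json.load(open(f'w{i}.json')));CS.append(C)
    hsv=cv2.cvtColor(im,cv2.COLOR_BGR2HSV)
    dark=(hsv[...,2]<75)&(hsv[...,1]<110); dark[285 if i==1 else 225:]=0
    D.append([(cv2.minEnclosingCircle(c)) for c in blobs(dark,15) if 180<c[:,0,0].mean()<340])
    w=cv2.inRange(hsv,(3,110,40),(20,255,255)); h=cv2.convexHull(blobs(w[:, 150:345],800)[0]+[150,0])
    W.append(cv2.approxPolyDP(h,6,True)[:,0])
L=lambda u,v:(180+u/2.5,105+v/2.5); R=lambda u,v:(180+(u-400)/2.5,30+v/2.5)
if __name__=='__main__':
    for d,w in zip(D,W): print([(np.round(a,1).tolist(),round(r,1)) for a,r in d],w.tolist())
    for n,a,b in [('bottle',L(232,304),R(636,316)),('knob',L(154,421),R(551,449)),('sqcap',L(148,180),R(545,169)),('jar',L(125,249),R(522,283)),('stopper',L(317,88),R(725,112)),('vial',L(297,383),R(704,437)),
      ('c1',L(38,35),R(428,60)),('c2',L(357,42),R(767,70)),('c3',L(325,392),R(732,458)),('c4',L(46,386),R(440,448))]:
        X,e=tri([(CS[0],a),(CS[1],b)]); print(n,np.round(a,1),np.round(b,1),X.round(4),round(e,4))
E
python3 m.py
```

```text
[([271.9, 226.7], 15.3), ([306.5, 140.2], 9.0), ([298.5, 258.5], 6.0), ([241.0, 273.0], 5.4)] [[195, 118], [322, 123], [308, 262], [198, 258]]
[([273.8, 156.2], 15.5), ([309.5, 74.8], 9.9), ([301.0, 204.6], 5.9), ([240.3, 209.3], 5.8)] [[191, 54], [326, 58], [312, 213], [196, 209]]
bottle [272.8 226.6] [274.4 156.4] [ 0.5625 -0.0131  0.1171] 0.0003
knob [241.6 273.4] [240.4 209.6] [0.5985 0.0458 0.1182] 0.0001
sqcap [239.2 177. ] [238.   97.6] [ 0.5987 -0.0725  0.1243] 0.0001
jar [230.  204.6] [228.8 143.2] [ 0.6149 -0.0162  0.0544] 0.0002
stopper [306.8 140.2] [310.   74.8] [ 0.5159 -0.0953  0.0296] 0.0001
vial [298.8 258.2] [301.6 204.8] [0.5216 0.0679 0.0435] 0.0003
c1 [195.2 119. ] [191.2  54. ] [ 0.6619 -0.1204  0.0109] 0.0003
c2 [322.8 121.8] [326.8  58. ] [ 0.4919 -0.1159  0.0047] 0.0001
c3 [310.  261.8] [312.8 213.2] [0.4995 0.0942 0.0077] 0.0
c4 [198.4 259.4] [196.  209.2] [0.6671 0.0834 0.0189] 0.0003
```

```bash
cat > m2.py <<'E'
from m import *
import itertools
c=[np.mean([onz(CS[0],L(*a),.010),onz(CS[1],R(*b),.010)],0)[:2] for a,b in [((38,35),(428,60)),((357,42),(767,70)),((325,392),(732,458)),((46,386),(440,448))]]
print(np.round(c,4).tolist())
loc=np.array([[85,-105],[-85,-105],[-85,105],[85,105]])/1e3
M=np.array(c);m=M.mean(0);Q=(M-m);U,S,V=np.linalg.svd(loc.T@Q);Rm=(U@V).T
yaw=np.arctan2(Rm[1,0],Rm[0,0]);print('stand',m,yaw,'resid mm',((loc@Rm.T+m-M)*1e3).round(1).tolist())
for n,p in [('bottle',(-.018,0)),('can',(.018,.06)),('sq',(.018,-.06)),('jar',(.035,0))]: print('nominal',n,(Rm@p+m).round(4))
for n,a,b,z in [('bottle',L(232,304),R(636,316),.126),('knob',L(154,421),R(551,449),.124),('sqcap',L(148,180),R(545,169),.126),('jar',L(125,249),R(522,283),.048),('stopper',L(317,88),R(725,112),.032),('vial',L(297,383),R(704,437),.046)]:
    P=[onz(CS[0],a,z)[:2],onz(CS[1],b,z)[:2]]; print(n,np.round(P,4).tolist(),np.round(Rm.T@(np.mean(P,0)-m),4))
# square outline in view 2: white blob
im=cv2.imread('pics/w2.png');w=cv2.inRange(im,(190,190,190),(255,255,255))
for k in blobs(w[:200,:],100)[:6]:
    r=cv2.minAreaRect(k)
    if 170<r[0][0]<340: 
        P=np.array([onz(CS[1],q,.104)[:2] for q in cv2.boxPoints(r)]);e=P[1]-P[0];print(r,P.mean(0).round(4),np.degrees(np.arctan2(e[1],e[0])))
E
python3 m2.py
```

```text
[[0.662, -0.1204], [0.4929, -0.116], [0.4999, 0.093], [0.6688, 0.0876]]
stand [ 0.58091543 -0.01393113] -0.031457880898686355 resid mm [[0.5, -1.2], [-0.3, -0.2], [-0.6, 0.7], [0.3, 0.7]]
nominal bottle [ 0.5629 -0.0134]
nominal can [0.6008 0.0455]
nominal sq [ 0.597  -0.0745]
nominal jar [ 0.6159 -0.015 ]
bottle [[0.5632, -0.0171], [0.5626, -0.015]] [-0.0179 -0.0027]
knob [[0.5981, 0.0422], [0.5983, 0.0436]] [0.0155 0.0573]
sqcap [[0.5987, -0.073], [0.5985, -0.0725]] [ 0.0195 -0.0582]
jar [[0.6157, -0.0139], [0.6153, -0.0151]] [0.0346 0.0005]
stopper [[0.5164, -0.0957], [0.5162, -0.0952]] [-0.062  -0.0835]
vial [[0.5222, 0.0665], [0.5216, 0.067]] [-0.0615  0.0787]
((239.0, 94.5), (45.0, 40.0), 90.0) [ 0.5986 -0.0743] 179.89859644784443
((228.0, 142.5), (33.0, 34.0), 90.0) [ 0.6113 -0.0252] 179.9010524001948
```

```bash
python3 -m creep '[[0.088,-0.025,-0.01,0.03,0],[0.088,-0.045,-0.0195,0.06,0],[0.088,-0.045,-0.0195,0.09,0],[0.088,-0.045,-0.0195,0.12,0],[0.088,-0.045,-0.0195,0.13,0],[0.088,-0.045,-0.0195,0.13,0],[0.088,-0.045,-0.0195,0.13,0]]'
python3 - <<'E'
from h import *
import json
delta([.599,.0445,.067],-np.pi/2)
s=arm.get_state();im=arm.grab_frame('wrist');C=cam('wrist',s)
# tray and pan from top + scene
P={}
for n in('top','scene'):
    im2=cv2.imread(f'pics/{n}0.png');g=cv2.resize(im2[160:260,40:180] if n=='top' else im2[95:180,275:390],None,fx=2.85,fy=2.85,interpolation=cv2.INTER_CUBIC)[:285]
    h=cv2.resize(im2[140:250,325:425] if n=='top' else im2[190:290,135:240],None,fx=2.6,fy=2.6,interpolation=cv2.INTER_CUBIC)[:285]
    print(n,g.shape,h.shape); P[n]=[cv2.copyMakeBorder(x,0,290-x.shape[0],0,400-x.shape[1],cv2.BORDER_CONSTANT) for x in(g,h)]
cv2.imwrite('pics/tp.png',cv2.vconcat([cv2.hconcat(P['top']),cv2.hconcat(P['scene'])]))
E
```

```text
t: 2.7
eef_pos: [0.6, 0.0437, 0.1715]
ee_rot: [-3.141, -0.001, -1.572]
force: [0.3, 0.2, 1.4]
width: 0.0878
gripper_force: 0.0
t 2.7 d [-0.0008  0.001   0.1045] turn -0.001 len 0.104
top (285, 399, 3) (285, 260, 3)
scene (242, 328, 3) (260, 273, 3)
```

View pics/tp.png

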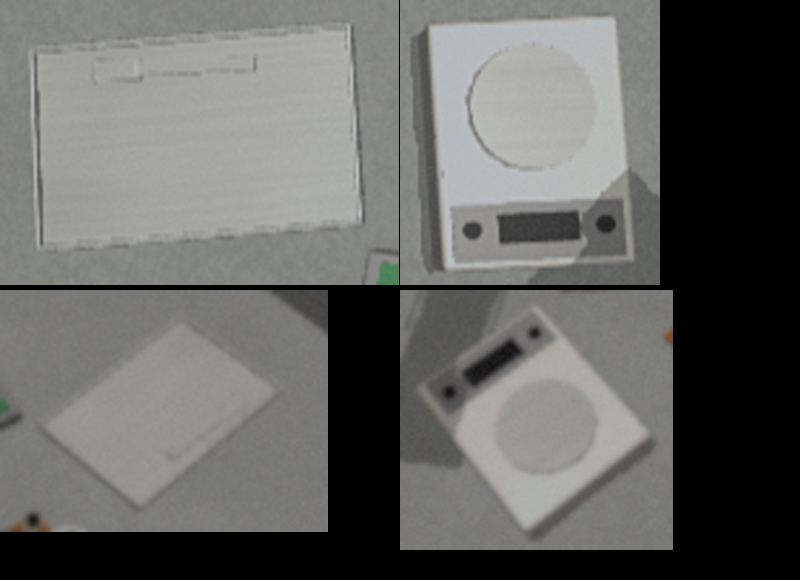

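```bash
cat > m3.py <<'E'
from h import *
t,s=cam('top'),cam('scene')
a=lambda u,v:(40+u/2.85,160+v/2.85); b=lambda u,v:(275+u/2.85,95+v/2.85)
for p,q in [((30,48),(277,100)),((349,26),(140,217)),((362,222),(40,138)),((40,248),(182,33))]:
    X,e=tri([(t,a(*p)),(s,b(*q))]);print('tray',X.round(4),round(e,4),onz(t,a(*p),.01).round(4)[:2],onz(s,b(*q),.01).round(4)[:2])
p=(325+133/2.6,140+106/2.6);q=(135+146/2.6,190+136/2.6);X,e=tri([(t,p),(s,q)]);print('pan',X.round(4),e,onz(t,p,.062),onz(s,q,.062))
E
python3 m3.py
python3 -m creep '[[0.088,-0.001,0.001,0.03,0],[0.088,-0.001,0.001,0.06,0],[0.088,-0.001,0.001,0.085,0],[0.088,-0.001,0.001,0.1,0],[0.088,-0.001,0.001,0.104,0],[0.088,-0.001,0.001,0.104,0],[0.088,-0.001,0.001,0.104,0]]'
python3 -m creep '[[0.04,0,0,0,0],[0.04,0,0,0,0],[0.04,0,0,0,0],[0.04,0,0,0,0],[0.04,0,0,0,0],[0.04,0,0,0,0],[0.04,0,0,0,0],[0.04,0,0,0,0]]' 25
```

```text
tray [0.5591 0.4625 0.0019] 0.0032 [0.5596 0.4615] [0.5614 0.4519]
tray [0.5731 0.1973 0.0013] 0.0014 [0.571 0.194] [0.577  0.1934]
tray [ 0.407   0.1891 -0.005 ] 0.0014 [0.4066 0.1845] [0.4157 0.1815]
tray [ 0.3917  0.4641 -0.016 ] 0.0001 [0.3928 0.4504] [0.4059 0.4421]
pan [ 0.5246 -0.3008  0.0572] 0.0018233005079558826 [ 0.52302489 -0.30076482  0.062     ] [ 0.52806452 -0.30005217  0.062     ]
t: 3.33
eef_pos: [0.6, 0.046, 0.0686]
ee_rot: [-3.139, 0.001, -1.571]
force: [-0.3, 0.4, 1.0]
width: 0.0879
gripper_force: 0.0
t: 4.0
eef_pos: [0.5984, 0.0458, 0.0666]
ee_rot: [3.141, -0.0, -1.571]
force: [-1.3, 0.1, 1.7]
width: 0.046
gripper_force: 25.0
```

```bash
python3 -m creep '[[0.04,0,0,-0.01,0],[0.04,0,0,-0.03,0],[0.04,0,0,-0.05,0],[0.04,0,0,-0.065,0],[0.04,-0.01,0.004,-0.07,0],[0.04,-0.03,0.011,-0.07,0],[0.04,-0.055,0.02,-0.07,0],[0.04,-0.08,0.03,-0.07,0],[0.04,-0.11,0.041,-0.07,0],[0.04,-0.14,0.052,-0.07,0],[0.04,-0.17,0.064,-0.07,0],[0.04,-0.2,0.075,-0.07,0],[0.04,-0.23,0.086,-0.07,0],[0.04,-0.26,0.097,-0.07,0],[0.04,-0.29,0.108,-0.07,0],[0.04,-0.315,0.118,-0.07,0],[0.04,-0.335,0.126,-0.07,0],[0.04,-0.347,0.13,-0.07,0],[0.04,-0.352,0.132,-0.07,0],[0.04,-0.352,0.132,-0.07,0]]'
python3 -m creep '[[0.04,0,0,0,0],[0.04,0,0,0.015,0],[0.04,0,0,0.03,0],[0.04,0,0,0.045,0],[0.04,0,0,0.055,0],[0.04,0,0,0.062,0],[0.04,0,0,0.066,0],[0.04,0,0,0.068,0],[0.04,0,0,0.069,0],[0.04,0,0,0.069,0]]'
```

```text
t: 5.67
eef_pos: [0.4657, 0.3985, 0.1361]
ee_rot: [3.141, -0.001, -1.57]
force: [0.0, 0.2, -2.3]
width: 0.0461
gripper_force: 25.0
t: 6.5
eef_pos: [0.4667, 0.398, 0.068]
ee_rot: [-3.141, 0.001, -1.571]
force: [-0.6, -0.4, -3.7]
width: 0.046
gripper_force: 25.0
```

Run:
```python
from h import *
im=arm.grab_frame('wrist');cv2.imwrite('pics/w3.png',im[:,:,::-1]);s=arm.get_state();print(s['eef_pos'],s['force'],s['width'])
```

```text
[0.46675049 0.39813336 0.06813754] [-0.60745174 -0.17614924 -2.78423557] 0.0462612124008016
```

View pics/w3.png

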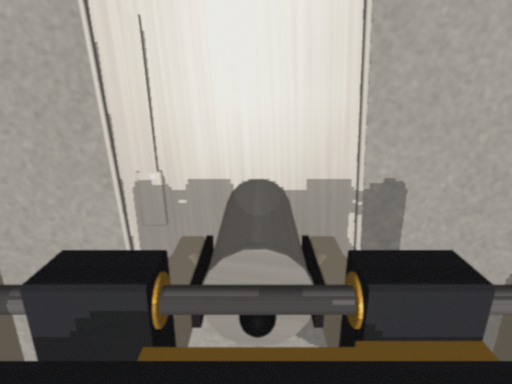

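```bash
python3 -m creep '[[0.04,0,0,0.001,0],[0.04,0,0,0.002,0],[0.04,0,0,0.002,0]]'; python3 -m creep '[[0.04,0,0,0.0005,0],[0.04,0,0,0.001,0],[0.04,0,0,0.001,0]]'; python3 -m creep '[[0.04,0,0,0.0005,0],[0.04,0,0,0.001,0],[0.04,0,0,0.001,0]]'
```

```text
t: 6.8
eef_pos: [0.4665, 0.3979, 0.0657]
ee_rot: [-3.141, 0.0, -1.571]
force: [0.5, -0.2, -3.2]
width: 0.0458
gripper_force: 25.0
t: 7.05
eef_pos: [0.4665, 0.3979, 0.0647]
ee_rot: [-3.141, 0.0, -1.571]
force: [0.0, -0.0, -2.6]
width: 0.0463
gripper_force: 25.0
t: 7.3
eef_pos: [0.4667, 0.3983, 0.0646]
ee_rot: [-3.141, 0.001, -1.57]
force: [-3.3, -0.7, 4.8]
width: 0.0455
gripper_force: 25.0
```

```bash
python3 -m creep '[[0.055,0,0,0,0],[0.07,0,0,0,0],[0.088,0,0,0,0],[0.088,0,0,0,0],[0.088,0,0,0,0],[0.088,0,0,0,0],[0.088,0,0,-0.02,0],[0.088,0,0,-0.05,0],[0.088,0,0,-0.085,0],[0.088,0,0,-0.11,0],[0.088,0.01,-0.002,-0.125,0],[0.088,0.035,-0.008,-0.125,0],[0.088,0.07,-0.016,-0.125,0],[0.088,0.105,-0.024,-0.125,0],[0.088,0.14,-0.033,-0.125,0],[0.088,0.175,-0.041,-0.125,0],[0.088,0.21,-0.05,-0.125,0],[0.088,0.245,-0.057,-0.125,0],[0.088,0.28,-0.065,-0.125,0],[0.088,0.315,-0.073,-0.125,0]]'
python3 -m creep '[[0.088,0.035,-0.008,0,0],[0.088,0.065,-0.015,0,0],[0.088,0.09,-0.021,0,0],[0.088,0.098,-0.023,0,0],[0.088,0.098,-0.023,0,0],[0.088,0.098,-0.023,0,0]]'
python3 - <<'E'
from h import *
delta([.5629,-.0148,.067],-np.pi/2)
im=arm.grab_frame('top');cv2.imwrite('pics/t1.png',im[:,:,::-1])
E
```

```text
t: 8.97
eef_pos: [0.5395, 0.0811, 0.1888]
ee_rot: [-3.141, 0.0, -1.571]
force: [0.5, 0.0, -1.0]
width: 0.0878
gripper_force: 0.0
t: 9.47
eef_pos: [0.5624, -0.0154, 0.1884]
ee_rot: [3.141, 0.0, -1.572]
force: [0.1, 0.6, 0.1]
width: 0.0879
gripper_force: 0.0
t 9.47 d [-0.0006 -0.0005  0.1214] turn -0.0013 len 0.121
```

View pics/t1.png

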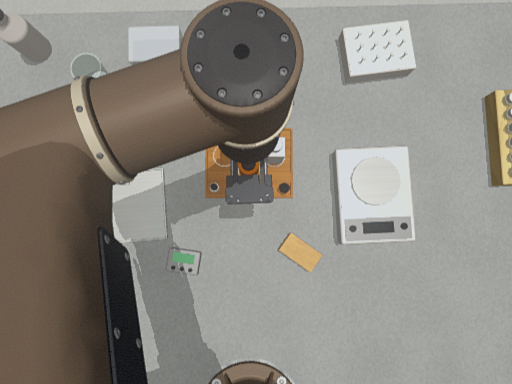

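```bash
python3 -m creep '[[0.088,-0.0006,-0.0005,0.03,0],[0.088,-0.0006,-0.0005,0.06,0],[0.088,-0.0006,-0.0005,0.09,0],[0.088,-0.0006,-0.0005,0.11,0],[0.088,-0.0006,-0.0005,0.121,0],[0.088,-0.0006,-0.0005,0.121,0],[0.088,-0.0006,-0.0005,0.121,0],[0.088,-0.0006,-0.0005,0.121,0]]'
python3 -m creep '[[0.04,0,0,0,0],[0.04,0,0,0,0],[0.04,0,0,0,0],[0.04,0,0,0,0],[0.04,0,0,0,0],[0.04,0,0,0,0],[0.04,0,0,0,0],[0.04,0,0,0,0]]' 25
```

```text
t: 10.18
eef_pos: [0.5641, -0.0138, 0.069]
ee_rot: [-3.139, 0.0, -1.57]
force: [-0.2, 0.0, 0.1]
width: 0.0875
gripper_force: 0.0
t: 10.85
eef_pos: [0.563, -0.0146, 0.0676]
ee_rot: [3.141, -0.0, -1.571]
force: [-0.5, 0.1, 0.7]
width: 0.0453
gripper_force: 25.0
```

```bash
python3 -m creep '[[0.04,0,0,-0.01,0],[0.04,0,0,-0.03,0],[0.04,0,0,-0.05,0],[0.04,0,0,-0.065,0],[0.04,-0.01,0.003,-0.07,0],[0.04,-0.03,0.008,-0.07,0],[0.04,-0.055,0.015,-0.07,0],[0.04,-0.08,0.022,-0.07,0],[0.04,-0.11,0.03,-0.07,0],[0.04,-0.14,0.039,-0.07,0],[0.04,-0.17,0.047,-0.07,0],[0.04,-0.2,0.055,-0.07,0],[0.04,-0.23,0.063,-0.07,0],[0.04,-0.26,0.072,-0.07,0],[0.04,-0.285,0.079,-0.07,0],[0.04,-0.305,0.084,-0.07,0],[0.04,-0.32,0.088,-0.07,0],[0.04,-0.331,0.091,-0.07,0],[0.04,-0.337,0.093,-0.07,0],[0.04,-0.337,0.093,-0.07,0]]'
python3 -m creep '[[0.04,0,0,0,0],[0.04,0,0,0.015,0],[0.04,0,0,0.03,0],[0.04,0,0,0.045,0],[0.04,0,0,0.055,0],[0.04,0,0,0.062,0],[0.04,0,0,0.066,0],[0.04,0,0,0.069,0],[0.04,0,0,0.07,0],[0.04,0,0,0.071,0],[0.04,0,0,0.071,0]]'
python3 -m creep '[[0.04,0,0,0.0005,0],[0.04,0,0,0.001,0],[0.04,0,0,0.001,0]]'
```

```text
t: 12.52
eef_pos: [0.4696, 0.3231, 0.1374]
ee_rot: [3.141, -0.0, -1.57]
force: [0.8, -0.7, -2.0]
width: 0.0452
gripper_force: 25.0
t: 13.43
eef_pos: [0.4702, 0.3227, 0.0669]
ee_rot: [-3.141, 0.001, -1.571]
force: [0.4, 0.2, -1.2]
width: 0.0455
gripper_force: 25.0
t: 13.68
eef_pos: [0.47, 0.3226, 0.0657]
ee_rot: [-3.141, 0.0, -1.571]
force: [-0.4, 0.3, -0.4]
width: 0.0457
gripper_force: 25.0
```

```bash
python3 -m creep '[[0.04,0,0,0.0005,0],[0.04,0,0,0.0007,0],[0.04,0,0,0.0007,0]]'
```

```text
t: 13.93
eef_pos: [0.4701, 0.3226, 0.0656]
ee_rot: [-3.141, 0.0, -1.57]
force: [-1.9, -0.7, 4.4]
width: 0.0454
gripper_force: 25.0
```

```bash
python3 -m creep '[[0.055,0,0,0,0],[0.07,0,0,0,0],[0.088,0,0,0,0],[0.088,0,0,0,0],[0.088,0,0,0,0],[0.088,0,0,0,0],[0.088,0,0,-0.02,0],[0.088,0,0,-0.05,0],[0.088,0,0,-0.085,0],[0.088,0,0,-0.11,0],[0.088,0.01,-0.003,-0.125,0],[0.088,0.035,-0.011,-0.125,0],[0.088,0.07,-0.023,-0.125,0],[0.088,0.105,-0.034,-0.125,0],[0.088,0.14,-0.045,-0.125,0],[0.088,0.175,-0.057,-0.125,0],[0.088,0.21,-0.068,-0.125,0],[0.088,0.245,-0.079,-0.125,0],[0.088,0.28,-0.09,-0.125,0],[0.088,0.315,-0.102,-0.125,0]]'
python3 -m creep '[[0.088,0.03,-0.01,0,0],[0.088,0.06,-0.02,0,0],[0.088,0.075,-0.024,0,0],[0.088,0.081,-0.026,0,0],[0.088,0.081,-0.026,0,0],[0.088,0.081,-0.026,0,0]]'
python3 - <<'E'
from h import *
delta([.598,-.0735,.067],-np.pi/2)
im=arm.grab_frame('scene');cv2.imwrite('pics/s1.png',im[:,:,::-1])
E
```

```text
t: 15.6
eef_pos: [0.5721, 0.0057, 0.19]
ee_rot: [-3.141, 0.0, -1.571]
force: [0.7, 1.5, 0.2]
width: 0.0874
gripper_force: 0.0
t: 16.1
eef_pos: [0.5978, -0.0734, 0.1896]
ee_rot: [3.141, 0.0, -1.571]
force: [0.2, 0.3, -0.7]
width: 0.088
gripper_force: 0.0
t 16.1 d [ 1.000e-04 -3.000e-04  1.226e-01] turn -0.0007 len 0.123
```

View pics/s1.png

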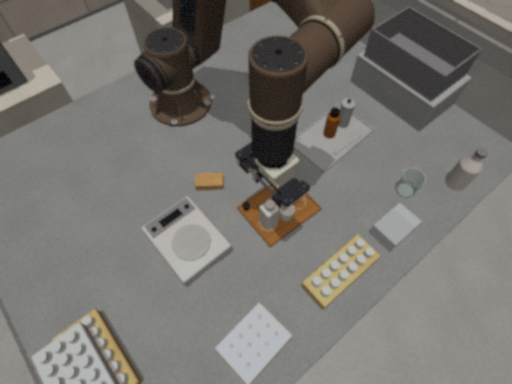

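```bash
python3 -m creep '[[0.088,0,0,0.03,0],[0.088,0,0,0.06,0],[0.088,0,0,0.09,0],[0.088,0,0,0.11,0],[0.088,0,0,0.122,0],[0.088,0,0,0.122,0],[0.088,0,0,0.122,0],[0.088,0,0,0.122,0]]'
python3 -m creep '[[0.04,0,0,0,0],[0.04,0,0,0,0],[0.04,0,0,0,0],[0.04,0,0,0,0],[0.04,0,0,0,0],[0.04,0,0,0,0],[0.04,0,0,0,0],[0.04,0,0,0,0]]' 25
```

```text
t: 16.82
eef_pos: [0.5988, -0.0727, 0.0691]
ee_rot: [-3.14, 0.0, -1.569]
force: [0.2, 0.2, 0.2]
width: 0.0878
gripper_force: 0.0
t: 17.48
eef_pos: [0.5981, -0.0736, 0.0679]
ee_rot: [-3.141, 0.0, -1.571]
force: [1.2, 1.3, 0.4]
width: 0.0443
gripper_force: 24.6
```

```bash
python3 -m creep '[[0.04,0,0,-0.01,0],[0.04,0,0,-0.03,0],[0.04,0,0,-0.05,0],[0.04,0,0,-0.065,0],[0.04,-0.01,0.004,-0.07,0],[0.04,-0.03,0.012,-0.07,0],[0.04,-0.055,0.021,-0.07,0],[0.04,-0.08,0.031,-0.07,0],[0.04,-0.11,0.043,-0.07,0],[0.04,-0.14,0.054,-0.07,0],[0.04,-0.17,0.066,-0.07,0],[0.04,-0.2,0.077,-0.07,0],[0.04,-0.23,0.089,-0.07,0],[0.04,-0.255,0.099,-0.07,0],[0.04,-0.28,0.108,-0.07,0],[0.04,-0.3,0.116,-0.07,0],[0.04,-0.313,0.121,-0.07,0],[0.04,-0.32,0.124,-0.07,0],[0.04,-0.32,0.124,-0.07,0],[0.04,-0.32,0.124,-0.07,0]]'
python3 -m creep '[[0.04,0,0,0.015,0],[0.04,0,0,0.03,0],[0.04,0,0,0.045,0],[0.04,0,0,0.055,0],[0.04,0,0,0.062,0],[0.04,0,0,0.066,0],[0.04,0,0,0.069,0],[0.04,0,0,0.071,0],[0.04,0,0,0.0715,0],[0.04,0,0,0.0715,0]]'
python3 -m creep '[[0.04,0,0,0.0004,0],[0.04,0,0,0.0008,0],[0.04,0,0,0.0008,0]]'
```

```text
t: 19.15
eef_pos: [0.4735, 0.2463, 0.1377]
ee_rot: [3.141, -0.0, -1.57]
force: [0.7, 0.2, -2.5]
width: 0.0443
gripper_force: 24.6
t: 19.98
eef_pos: [0.4742, 0.2466, 0.0667]
ee_rot: [-3.141, 0.0, -1.571]
force: [0.8, 0.0, -3.4]
width: 0.0443
gripper_force: 24.6
t: 20.23
eef_pos: [0.4742, 0.2467, 0.0659]
ee_rot: [-3.141, 0.0, -1.571]
force: [-1.1, 0.5, -1.8]
width: 0.0445
gripper_force: 24.6
```

```bash
python3 -m creep '[[0.04,0,0,0.0004,0],[0.04,0,0,0.0007,0],[0.04,0,0,0.0007,0]]'
```

```text
t: 20.48
eef_pos: [0.4743, 0.2467, 0.0658]
ee_rot: [-3.141, 0.0, -1.57]
force: [-1.9, -0.9, 6.3]
width: 0.0439
gripper_force: 24.6
```

```bash
python3 -m creep '[[0.055,0,0,0,0],[0.07,0,0,0,0],[0.088,0,0,0,0],[0.088,0,0,0,0],[0.088,0,0,0,0],[0.088,0,0,0,0],[0.088,0,0,-0.02,0],[0.088,0,0,-0.05,0],[0.088,0,0,-0.085,0],[0.088,0,0,-0.115,0],[0.088,0.01,-0.005,-0.135,0],[0.088,0.04,-0.022,-0.145,0],[0.088,0.07,-0.038,-0.155,0],[0.088,0.1,-0.054,-0.165,0],[0.088,0.13,-0.07,-0.175,0],[0.088,0.16,-0.086,-0.18,0],[0.088,0.19,-0.103,-0.18,0],[0.088,0.22,-0.119,-0.18,0],[0.088,0.245,-0.132,-0.18,0],[0.088,0.261,-0.141,-0.18,0]]'
python3 -m creep '[[0.088,0,0,0,0],[0.088,0,0,0,0],[0.088,0,0,0,0]]'
python3 - <<'E'
from h import *
import json
s=arm.get_state();im=arm.grab_frame('wrist');cv2.imwrite('pics/w4.png',im[:,:,::-1]);json.dump({k:list(map(float,s[k])) for k in('eef_pos','ee_rot')},open('w4.json','w'))
E
```

```text
t: 22.15
eef_pos: [0.6157, -0.0171, 0.2445]
ee_rot: [3.141, -0.0, -1.572]
force: [0.1, 1.3, -1.4]
width: 0.0878
gripper_force: 0.0
t: 22.4
eef_pos: [0.6147, -0.0144, 0.2446]
ee_rot: [3.141, 0.0, -1.571]
force: [0.3, -0.1, -0.1]
width: 0.0879
gripper_force: 0.0
```

View pics/w4.png

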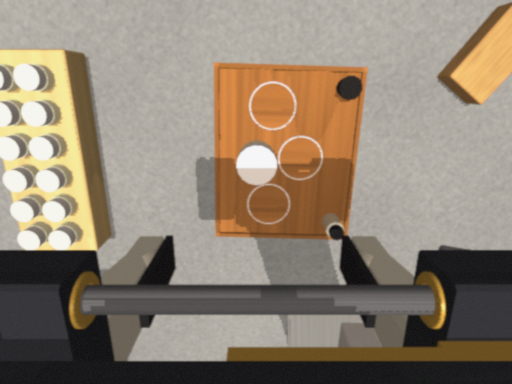

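Run:
```python
from h import *
import json
im=cv2.imread('pics/w4.png');C=cam('wrist',json.load(open('w4.json')))
hsv=cv2.cvtColor(im,cv2.COLOR_BGR2HSV);w=((hsv[...,1]<95)&(hsv[...,2]>90));sub=np.zeros_like(w);sub[72:230,222:345]=w[72:230,222:345]
for c in blobs(sub,150):
    e=cv2.fitEllipse(c);print(np.round(e[0],1),np.round(e[1],1),'z6',onz(C,e[0],.006)[:2].round(4),'z48',onz(C,e[0],.048)[:2].round(4))
for p in[(272.5,106),(300,157.5),(269,203.5)]:print(p,onz(C,p,.006)[:2].round(4))
print('jar',onz(C,(257,164),.048)[:2].round(4)); 
C1=cam('wrist',json.load(open('w2.json')));print(tri([(C,(257,164)),(C1,(228.8,143.2)),(cam('wrist',json.load(open('w1.json'))),(230,204.6))]))
delta([.6155,-.0145,.016],-np.pi/2)
```

```text
[277.6 172.9] [74.1 87.8] z6 [0.5901 0.0053] z48 [ 0.5928 -0.0058]
[272.3 105.3] [47.1 48.6] z6 [ 0.5976 -0.0753] z48 [ 0.5995 -0.0779]
[332.  222.8] [14.7 21.4] z6 [0.5187 0.072 ] z48 [0.5289 0.0539]
(272.5, 106) [ 0.5974 -0.0745]
(300, 157.5) [ 0.5633 -0.0139]
(269, 203.5) [0.6003 0.0454]
jar [ 0.6154 -0.0158]
(array([ 0.61510647, -0.01652896,  0.05413219]), np.float64(0.0007625810728922923))
t 22.45 d [ 0.0005 -0.0009  0.2288] turn 0.0004 len 0.229
```

```bash
python3 -m creep '[[0.066,0.001,-0.001,0.03,0],[0.066,0.001,-0.001,0.065,0],[0.066,0.001,-0.001,0.1,0],[0.066,0.001,-0.001,0.13,0],[0.066,0.001,-0.001,0.16,0],[0.066,0.001,-0.001,0.185,0],[0.066,0.001,-0.001,0.205,0],[0.066,0.001,-0.001,0.22,0],[0.066,0.001,-0.001,0.2285,0],[0.066,0.001,-0.001,0.2285,0],[0.066,0.001,-0.001,0.2285,0],[0.066,0.001,-0.001,0.2285,0]]'
python3 -m creep '[[0.04,0,0,0,0],[0.04,0,0,0,0],[0.04,0,0,0,0],[0.04,0,0,0,0],[0.04,0,0,0,0],[0.04,0,0,0,0],[0.04,0,0,0,0],[0.04,0,0,0,0]]' 15
```

```text
t: 23.45
eef_pos: [0.6168, -0.015, 0.0177]
ee_rot: [-3.14, 0.0, -1.57]
force: [-0.5, 0.1, -0.3]
width: 0.066
gripper_force: 0.0
t: 24.12
eef_pos: [0.6162, -0.0156, 0.0169]
ee_rot: [-3.141, -0.0, -1.571]
force: [-2.9, -0.1, 5.6]
width: 0.0446
gripper_force: 15.0
```

```bash
python3 -m creep '[[0.04,0,0,-0.005,0],[0.04,0,0,-0.02,0],[0.04,0,0,-0.045,0],[0.04,0,0,-0.075,0],[0.04,0,0,-0.1,0],[0.04,0.01,0.003,-0.12,0],[0.04,0.03,0.01,-0.13,0],[0.04,0.055,0.018,-0.13,0],[0.04,0.08,0.026,-0.13,0],[0.04,0.11,0.035,-0.13,0],[0.04,0.14,0.045,-0.13,0],[0.04,0.17,0.055,-0.13,0],[0.04,0.2,0.064,-0.13,0],[0.04,0.225,0.072,-0.13,0],[0.04,0.25,0.08,-0.13,0],[0.04,0.27,0.087,-0.13,0],[0.04,0.281,0.09,-0.13,0],[0.04,0.285,0.0915,-0.13,0],[0.04,0.285,0.0915,-0.13,0],[0.04,0.285,0.0915,-0.13,0]]'
python3 - <<'E'
from h import *
import json
s=arm.get_state();im=arm.grab_frame('wrist');cv2.imwrite('pics/w5.png',im[:,:,::-1]);json.dump({k:list(map(float,s[k])) for k in('eef_pos','ee_rot')},open('w5.json','w'))
C=cam('wrist',s);print(proj(C,[.5246,-.3005,.062]),proj(C,[.5246,-.3555,.062]),proj(C,[.5796,-.3005,.062]),proj(C,[.4696,-.3005,.062]))
E
```

```text
t: 25.78
eef_pos: [0.5246, -0.3001, 0.1463]
ee_rot: [3.142, 0.0, -1.571]
force: [0.6, 0.1, -1.0]
width: 0.0447
gripper_force: 15.0
[258.02460464 198.71325616] [257.9527543  126.60503239] [186.7621171  198.82662194] [329.31405169 198.59984749]
```

View pics/w5.png

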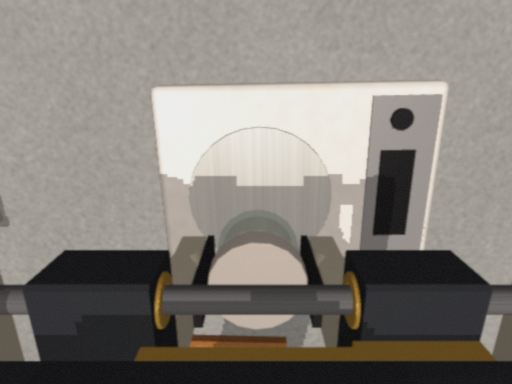

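```bash
python3 -m creep '[[0.04,0,0.001,0.01,0],[0.04,0,0.001,0.025,0],[0.04,0,0.001,0.04,0],[0.04,0,0.001,0.052,0],[0.04,0,0.001,0.061,0],[0.04,0,0.001,0.067,0],[0.04,0,0.001,0.07,0],[0.04,0,0.001,0.0715,0],[0.04,0,0.001,0.0715,0],[0.04,0,0.001,0.0715,0]]'
python3 -m creep '[[0.04,0,0,0.0004,0],[0.04,0,0,0.0008,0],[0.04,0,0,0.0008,0]]'
```

```text
t: 26.67
eef_pos: [0.5239, -0.3006, 0.0754]
ee_rot: [-3.141, -0.0, -1.571]
force: [-0.4, -0.9, -1.1]
width: 0.0444
gripper_force: 15.0
t: 26.92
eef_pos: [0.5236, -0.3006, 0.0744]
ee_rot: [-3.141, -0.0, -1.571]
force: [-1.1, 0.7, -1.0]
width: 0.0441
gripper_force: 15.0
```

```bash
python3 -m creep '[[0.04,0,0,0.0004,0],[0.04,0,0,0.0008,0],[0.04,0,0,0.0008,0]]'; python3 -m creep '[[0.04,0,0,0.0003,0],[0.04,0,0,0.0006,0],[0.04,0,0,0.0006,0]]'
```

```text
t: 27.17
eef_pos: [0.5234, -0.3006, 0.0732]
ee_rot: [3.142, 0.0, -1.571]
force: [0.6, -0.4, -0.8]
width: 0.0444
gripper_force: 15.0
t: 27.42
eef_pos: [0.5235, -0.3006, 0.0729]
ee_rot: [-3.142, -0.0, -1.571]
force: [-0.5, -0.1, 1.6]
width: 0.0443
gripper_force: 15.0
```

```bash
python3 -m creep '[[0.05,0,0,0,0],[0.06,0,0,0,0],[0.07,0,0,0,0],[0.088,0,0,0,0],[0.088,0,0,0,0],[0.088,0,0,0,0],[0.088,0,0,-0.015,0],[0.088,0,0,-0.045,0],[0.088,0,0,-0.08,0],[0.088,0,0,-0.105,0],[0.088,-0.01,0.001,-0.117,0],[0.088,-0.035,0.003,-0.117,0],[0.088,-0.07,0.006,-0.117,0],[0.088,-0.105,0.009,-0.117,0],[0.088,-0.14,0.013,-0.117,0],[0.088,-0.175,0.016,-0.117,0],[0.088,-0.21,0.019,-0.117,0],[0.088,-0.245,0.022,-0.117,0],[0.088,-0.28,0.025,-0.117,0],[0.088,-0.315,0.028,-0.117,0]]'
python3 -m creep '[[0.088,-0.035,0.003,0,0],[0.088,-0.07,0.006,0,0],[0.088,-0.105,0.01,0,0],[0.088,-0.14,0.013,0,0],[0.088,-0.175,0.016,0,0],[0.088,-0.205,0.019,0,0],[0.088,-0.225,0.021,0,0],[0.088,-0.232,0.021,0,0],[0.088,-0.232,0.021,0,0],[0.088,-0.232,0.021,0,0]]'
python3 - <<'E'
from h import *
delta([.4742,.2467,.0658],-np.pi/2)
im=arm.grab_frame('scene');cv2.imwrite('pics/s2.png',cv2.resize(im[90:290,120:400,::-1],None,fx=2.5,fy=2.5))
E
```

```text
t: 29.08
eef_pos: [0.4946, 0.0162, 0.1895]
ee_rot: [3.141, 0.0, -1.571]
force: [1.0, 0.0, -0.4]
width: 0.0876
gripper_force: 0.0
t: 29.92
eef_pos: [0.474, 0.2461, 0.1892]
ee_rot: [3.141, -0.001, -1.57]
force: [-0.1, 0.1, -1.1]
width: 0.088
gripper_force: 0.0
t 29.92 d [-0.0007 -0.0003  0.1234] turn 0.0006 len 0.123
```

View pics/s2.png

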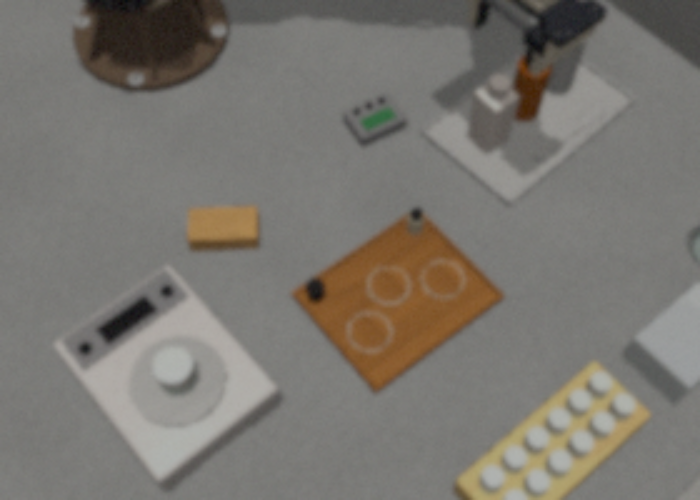

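```bash
python3 -m creep '[[0.088,-0.0005,0,0.03,0],[0.088,-0.0005,0,0.06,0],[0.088,-0.0005,0,0.09,0],[0.088,-0.0005,0,0.112,0],[0.088,-0.0005,0,0.123,0],[0.088,-0.0005,0,0.123,0],[0.088,-0.0005,0,0.123,0],[0.088,-0.0005,0,0.123,0]]'
python3 -m creep '[[0.04,0,0,0,0],[0.04,0,0,0,0],[0.04,0,0,0,0],[0.04,0,0,0,0],[0.04,0,0,0,0],[0.04,0,0,0,0],[0.04,0,0,0,0],[0.04,0,0,0,0]]' 25
python3 -c "
from h import *
delta([.5979,-.0738,.137],-np.pi/2)"
```

```text
t: 30.63
eef_pos: [0.4753, 0.2467, 0.0678]
ee_rot: [-3.14, 0.001, -1.572]
force: [0.1, 0.6, 0.8]
width: 0.0881
gripper_force: 0.0
t: 31.3
eef_pos: [0.4745, 0.247, 0.0667]
ee_rot: [-3.142, 0.0, -1.571]
force: [0.7, 0.2, 0.5]
width: 0.0444
gripper_force: 24.7
t 31.3 d [ 0.3208 -0.1234 -0.0703] turn 0.0001 len 0.351
```

```bash
python3 -m creep '[[0.04,0,0,-0.01,0],[0.04,0,0,-0.03,0],[0.04,0,0,-0.05,0],[0.04,0,0,-0.065,0],[0.04,0.01,-0.004,-0.07,0],[0.04,0.03,-0.012,-0.07,0],[0.04,0.055,-0.021,-0.07,0],[0.04,0.08,-0.031,-0.07,0],[0.04,0.11,-0.043,-0.07,0],[0.04,0.14,-0.054,-0.07,0],[0.04,0.17,-0.066,-0.07,0],[0.04,0.2,-0.077,-0.07,0],[0.04,0.23,-0.089,-0.07,0],[0.04,0.255,-0.098,-0.07,0],[0.04,0.28,-0.108,-0.07,0],[0.04,0.3,-0.116,-0.07,0],[0.04,0.313,-0.121,-0.07,0],[0.04,0.3205,-0.1233,-0.07,0],[0.04,0.3205,-0.1233,-0.07,0],[0.04,0.3205,-0.1233,-0.07,0]]'
python3 -m creep '[[0.04,0,0,0,0],[0.04,0,0,0.015,0],[0.04,0,0,0.03,0],[0.04,0,0,0.045,0],[0.04,0,0,0.055,0],[0.04,0,0,0.062,0],[0.04,0,0,0.065,0],[0.04,0,0,0.066,0],[0.04,0,0,0.066,0],[0.04,0,0,0.066,0]]'
python3 -m creep '[[0.04,0,0,0.0004,0],[0.04,0,0,0.0008,0],[0.04,0,0,0.0008,0]]'
```

```text
t: 32.97
eef_pos: [0.5973, -0.0736, 0.1364]
ee_rot: [3.141, 0.0, -1.572]
force: [-0.2, -1.4, -3.0]
width: 0.0442
gripper_force: 24.7
t: 33.8
eef_pos: [0.5984, -0.0734, 0.0714]
ee_rot: [-3.14, 0.0, -1.571]
force: [-0.1, 0.7, -1.9]
width: 0.044
gripper_force: 24.7
t: 34.05
eef_pos: [0.5979, -0.0736, 0.0702]
ee_rot: [-3.141, 0.0, -1.571]
force: [-0.3, 0.7, -2.1]
width: 0.0438
gripper_force: 24.7
```

```bash
python3 -m creep '[[0.04,0,0,0.0004,0],[0.04,0,0,0.0008,0],[0.04,0,0,0.0008,0]]';python3 -m creep '[[0.04,0,0,0.0004,0],[0.04,0,0,0.0008,0],[0.04,0,0,0.0008,0]]'
```

```text
t: 34.3
eef_pos: [0.5977, -0.0736, 0.069]
ee_rot: [3.142, 0.0, -1.571]
force: [0.3, 0.3, -2.5]
width: 0.0441
gripper_force: 24.7
t: 34.55
eef_pos: [0.5979, -0.0736, 0.0687]
ee_rot: [-3.141, -0.0, -1.571]
force: [-0.6, 1.8, 3.1]
width: 0.0444
gripper_force: 24.7
```

```bash
python3 -m creep '[[0.055,0,0,0,0],[0.07,0,0,0,0],[0.088,0,0,0,0],[0.088,0,0,0,0],[0.088,0,0,0,0],[0.088,0,0,0,0],[0.088,0,0,-0.02,0],[0.088,0,0,-0.05,0],[0.088,0,0,-0.085,0],[0.088,0,0,-0.108,0],[0.088,-0.01,0.003,-0.12,0],[0.088,-0.035,0.011,-0.12,0],[0.088,-0.07,0.023,-0.12,0],[0.088,-0.105,0.034,-0.12,0],[0.088,-0.14,0.045,-0.12,0],[0.088,-0.175,0.057,-0.12,0],[0.088,-0.21,0.068,-0.12,0],[0.088,-0.245,0.079,-0.12,0],[0.088,-0.28,0.09,-0.12,0],[0.088,-0.315,0.102,-0.12,0]]'
python3 -m creep '[[0.088,-0.03,0.01,0,0],[0.088,-0.06,0.02,0,0],[0.088,-0.075,0.024,0,0],[0.088,-0.081,0.026,0,0],[0.088,-0.081,0.026,0,0],[0.088,-0.081,0.026,0,0]]'
python3 -c "
from h import *
delta([.4701,.3226,.0656],-np.pi/2)"
```

```text
t: 36.22
eef_pos: [0.4945, 0.2432, 0.188]
ee_rot: [3.141, -0.0, -1.571]
force: [1.7, 0.1, 0.2]
width: 0.0876
gripper_force: 0.0
t: 36.72
eef_pos: [0.4696, 0.3219, 0.1879]
ee_rot: [3.141, -0.001, -1.571]
force: [-0.3, -0.2, -0.3]
width: 0.0875
gripper_force: 0.0
t 36.72 d [-0.0008 -0.0006  0.1223] turn 0.0003 len 0.122
```

```bash
python3 -m creep '[[0.088,-0.0005,-0.0005,0.03,0],[0.088,-0.0005,-0.0005,0.06,0],[0.088,-0.0005,-0.0005,0.09,0],[0.088,-0.0005,-0.0005,0.112,0],[0.088,-0.0005,-0.0005,0.122,0],[0.088,-0.0005,-0.0005,0.122,0],[0.088,-0.0005,-0.0005,0.122,0],[0.088,-0.0005,-0.0005,0.122,0]]'
python3 -m creep '[[0.04,0,0,0,0],[0.04,0,0,0,0],[0.04,0,0,0,0],[0.04,0,0,0,0],[0.04,0,0,0,0],[0.04,0,0,0,0],[0.04,0,0,0,0],[0.04,0,0,0,0]]' 25
python3 -c "
from h import *
delta([.5630,-.0143,.137],-np.pi/2)"
```

```text
t: 37.38
eef_pos: [0.4713, 0.3233, 0.0678]
ee_rot: [-3.14, 0.002, -1.571]
force: [-0.0, 0.2, 0.6]
width: 0.0876
gripper_force: 0.0
t: 38.05
eef_pos: [0.4703, 0.323, 0.0663]
ee_rot: [3.142, -0.0, -1.571]
force: [-0.3, 0.3, 0.8]
width: 0.0451
gripper_force: 25.0
t 38.05 d [ 0.3373 -0.0927 -0.0707] turn 0.0 len 0.357
```

```bash
python3 -m creep '[[0.04,0,0,-0.01,0],[0.04,0,0,-0.03,0],[0.04,0,0,-0.05,0],[0.04,0,0,-0.065,0],[0.04,0.01,-0.003,-0.07,0],[0.04,0.03,-0.008,-0.07,0],[0.04,0.055,-0.015,-0.07,0],[0.04,0.08,-0.022,-0.07,0],[0.04,0.11,-0.03,-0.07,0],[0.04,0.14,-0.039,-0.07,0],[0.04,0.17,-0.047,-0.07,0],[0.04,0.2,-0.055,-0.07,0],[0.04,0.23,-0.063,-0.07,0],[0.04,0.26,-0.072,-0.07,0],[0.04,0.285,-0.079,-0.07,0],[0.04,0.305,-0.084,-0.07,0],[0.04,0.32,-0.088,-0.07,0],[0.04,0.331,-0.091,-0.07,0],[0.04,0.337,-0.0927,-0.07,0],[0.04,0.337,-0.0927,-0.07,0]]'
python3 -m creep '[[0.04,0,0,0,0],[0.04,0,0,0.015,0],[0.04,0,0,0.03,0],[0.04,0,0,0.045,0],[0.04,0,0,0.055,0],[0.04,0,0,0.062,0],[0.04,0,0,0.065,0],[0.04,0,0,0.0665,0],[0.04,0,0,0.0665,0],[0.04,0,0,0.0665,0]]'
python3 -m creep '[[0.04,0,0,0.0004,0],[0.04,0,0,0.0008,0],[0.04,0,0,0.0008,0]]'
python3 -m creep '[[0.04,0,0,0.0004,0],[0.04,0,0,0.0006,0],[0.04,0,0,0.0006,0]]'
```

```text
t: 39.72
eef_pos: [0.5628, -0.0151, 0.136]
ee_rot: [3.141, -0.0, -1.572]
force: [0.5, 0.2, -1.3]
width: 0.0453
gripper_force: 25.0
t: 40.55
eef_pos: [0.5634, -0.0139, 0.0704]
ee_rot: [-3.141, 0.0, -1.571]
force: [-0.2, -0.8, -1.5]
width: 0.0454
gripper_force: 25.0
t: 40.8
eef_pos: [0.5631, -0.0141, 0.0693]
ee_rot: [-3.141, 0.0, -1.571]
force: [0.7, -0.5, -2.1]
width: 0.0449
gripper_force: 25.0
t: 41.05
eef_pos: [0.563, -0.0141, 0.0684]
ee_rot: [3.142, 0.0, -1.571]
force: [0.1, -0.3, -1.9]
width: 0.0451
gripper_force: 25.0
```

```bash
python3 -m creep '[[0.04,0,0,0.0004,0],[0.04,0,0,0.0007,0],[0.04,0,0,0.0007,0]]'
```

```text
t: 41.3
eef_pos: [0.563, -0.0141, 0.0682]
ee_rot: [-3.141, -0.0, -1.571]
force: [-2.3, 0.9, 5.3]
width: 0.0454
gripper_force: 25.0
```

```bash
python3 -m creep '[[0.055,0,0,0,0],[0.07,0,0,0,0],[0.088,0,0,0,0],[0.088,0,0,0,0],[0.088,0,0,0,0],[0.088,0,0,0,0],[0.088,0,0,-0.02,0],[0.088,0,0,-0.05,0],[0.088,0,0,-0.085,0],[0.088,0,0,-0.108,0],[0.088,-0.01,0.002,-0.12,0],[0.088,-0.035,0.008,-0.12,0],[0.088,-0.07,0.016,-0.12,0],[0.088,-0.105,0.024,-0.12,0],[0.088,-0.14,0.033,-0.12,0],[0.088,-0.175,0.041,-0.12,0],[0.088,-0.21,0.05,-0.12,0],[0.088,-0.245,0.057,-0.12,0],[0.088,-0.28,0.065,-0.12,0],[0.088,-0.315,0.073,-0.12,0]]'
python3 -m creep '[[0.088,-0.035,0.008,0,0],[0.088,-0.065,0.015,0,0],[0.088,-0.09,0.021,0,0],[0.088,-0.0975,0.023,0,0],[0.088,-0.0975,0.023,0,0],[0.088,-0.0975,0.023,0,0]]'
python3 -c "
from h import *
delta([.4667,.3982,.0646],-np.pi/2)"
```

```text
t: 42.97
eef_pos: [0.4892, 0.3026, 0.1878]
ee_rot: [-3.141, 0.0, -1.571]
force: [1.3, -0.5, -0.5]
width: 0.0877
gripper_force: 0.0
t: 43.47
eef_pos: [0.4667, 0.3983, 0.1873]
ee_rot: [3.141, -0.001, -1.57]
force: [-0.3, -0.7, 0.3]
width: 0.0876
gripper_force: 0.0
t 43.47 d [ 0.000e+00 -1.000e-04  1.227e-01] turn 0.0008 len 0.123
```

```bash
python3 -m creep '[[0.088,0,0,0.03,0],[0.088,0,0,0.06,0],[0.088,0,0,0.09,0],[0.088,0,0,0.112,0],[0.088,0,0,0.122,0],[0.088,0,0,0.122,0],[0.088,0,0,0.122,0],[0.088,0,0,0.122,0]]'
python3 -m creep '[[0.04,0,0,0,0],[0.04,0,0,0,0],[0.04,0,0,0,0],[0.04,0,0,0,0],[0.04,0,0,0,0],[0.04,0,0,0,0],[0.04,0,0,0,0],[0.04,0,0,0,0]]' 25
python3 -c "
from h import *
delta([.5993,.0456,.137],-np.pi/2)"
```

```text
t: 44.13
eef_pos: [0.468, 0.399, 0.0674]
ee_rot: [-3.14, 0.002, -1.571]
force: [0.4, -0.1, -0.2]
width: 0.0877
gripper_force: 0.0
t: 44.8
eef_pos: [0.4669, 0.3984, 0.0657]
ee_rot: [3.141, -0.0, -1.571]
force: [-1.3, 0.1, 0.4]
width: 0.0462
gripper_force: 25.0
t 44.8 d [ 0.3528 -0.1324 -0.0713] turn 0.0 len 0.384
```

```bash
python3 -m creep '[[0.04,0,0,-0.01,0],[0.04,0,0,-0.03,0],[0.04,0,0,-0.05,0],[0.04,0,0,-0.065,0],[0.04,0.01,-0.004,-0.07,0],[0.04,0.03,-0.011,-0.07,0],[0.04,0.055,-0.02,-0.07,0],[0.04,0.08,-0.03,-0.07,0],[0.04,0.11,-0.041,-0.07,0],[0.04,0.14,-0.052,-0.07,0],[0.04,0.17,-0.064,-0.07,0],[0.04,0.2,-0.075,-0.07,0],[0.04,0.23,-0.086,-0.07,0],[0.04,0.26,-0.097,-0.07,0],[0.04,0.29,-0.108,-0.07,0],[0.04,0.315,-0.118,-0.07,0],[0.04,0.335,-0.126,-0.07,0],[0.04,0.347,-0.13,-0.07,0],[0.04,0.353,-0.1325,-0.07,0],[0.04,0.353,-0.1325,-0.07,0]]'
python3 -m creep '[[0.04,0,0,0,0],[0.04,0,0,0.015,0],[0.04,0,0,0.03,0],[0.04,0,0,0.045,0],[0.04,0,0,0.055,0],[0.04,0,0,0.062,0],[0.04,0,0,0.065,0],[0.04,0,0,0.0665,0],[0.04,0,0,0.0665,0],[0.04,0,0,0.0665,0]]'
python3 -m creep '[[0.04,0,0,0.0004,0],[0.04,0,0,0.0008,0],[0.04,0,0,0.0008,0]]'
python3 -m creep '[[0.04,0,0,0.0004,0],[0.04,0,0,0.0006,0],[0.04,0,0,0.0006,0]]'
```

```text
t: 46.47
eef_pos: [0.5993, 0.0442, 0.1353]
ee_rot: [3.141, -0.0, -1.573]
force: [-0.5, -0.3, -3.5]
width: 0.0463
gripper_force: 25.0
t: 47.3
eef_pos: [0.6, 0.0457, 0.0698]
ee_rot: [-3.141, 0.0, -1.571]
force: [-0.0, -0.5, -2.5]
width: 0.0456
gripper_force: 25.0
t: 47.55
eef_pos: [0.5996, 0.0454, 0.0687]
ee_rot: [-3.141, 0.0, -1.571]
force: [0.2, 0.0, -4.0]
width: 0.0458
gripper_force: 25.0
t: 47.8
eef_pos: [0.5994, 0.0454, 0.0677]
ee_rot: [3.142, -0.0, -1.571]
force: [0.2, -0.2, -3.0]
width: 0.0458
gripper_force: 25.0
```

```bash
python3 -m creep '[[0.04,0,0,0.0004,0],[0.04,0,0,0.0007,0],[0.04,0,0,0.0007,0]]'
```

```text
t: 48.05
eef_pos: [0.5997, 0.0455, 0.0677]
ee_rot: [-3.141, -0.0, -1.571]
force: [-1.9, 0.1, 4.3]
width: 0.0458
gripper_force: 25.0
```

Contact. Release, lift to the height of the first view and look again.

```bash
python3 -m creep '[[0.055,0,0,0,0],[0.07,0,0,0,0],[0.088,0,0,0,0],[0.088,0,0,0,0],[0.088,0,0,0,0],[0.088,0,0,0,0],[0.088,0,0,-0.02,0],[0.088,0,0,-0.05,0],[0.088,0,0,-0.085,0],[0.088,0,0,-0.12,0],[0.088,0.01,0.005,-0.155,0],[0.088,0.03,0.01,-0.185,0],[0.088,0.045,0.02,-0.215,0],[0.088,0.046,0.02,-0.232,0],[0.088,0.046,0.02,-0.232,0],[0.088,0.046,0.02,-0.232,0],[0.088,0.046,0.02,-0.232,0]]'
python3 - <<'E'
from h import *
im=arm.grab_frame('wrist')[...,::-1];sc=arm.grab_frame('scene')[...,::-1]
cv2.imwrite('pics/w6.png',cv2.hconcat([cv2.resize(im[30:220,180:340],(400,475),interpolation=cv2.INTER_CUBIC),cv2.resize(sc[150:290,130:330],(400,280),interpolation=cv2.INTER_CUBIC).copy() if 0 else cv2.copyMakeBorder(cv2.resize(sc[150:290,130:330],(400,280)),0,195,0,0,cv2.BORDER_CONSTANT)]))
E
```

```text
t: 49.47
eef_pos: [0.5791, -0.0004, 0.2982]
ee_rot: [3.141, 0.0, -1.571]
force: [-0.4, -0.4, -1.0]
width: 0.0876
gripper_force: 0.0
```

View pics/w6.png

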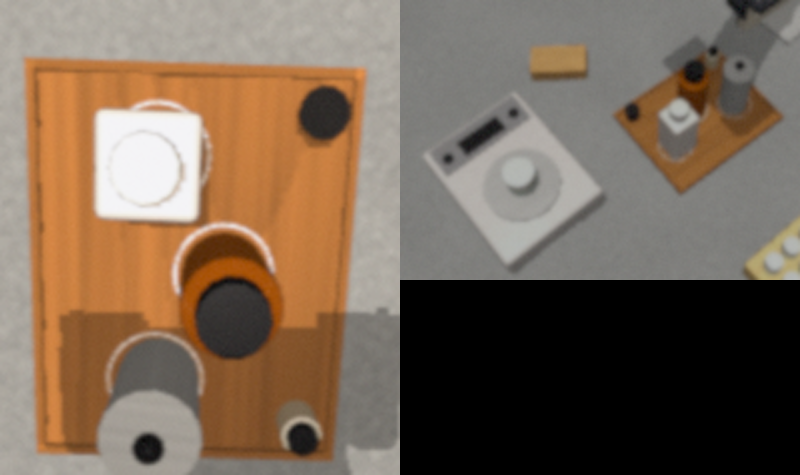

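The wrist view is almost the same as the first one: each cap is within about 3 crop pixels (roughly 1 mm) of where it started. The square cap is at (145,168), the bottle at (234,318) and the knob at (148,449). The stopper and vial are unmoved, and the jar stands in the middle of the pan.

```bash
python3 -c "
from station import arm
print(arm.job_done())"
```

```text
the job is handed in; nothing more can be done
None
```

I handed the job in at about 50 s of the 147 s allowed: the jar stands in the middle of the balance pan, the three containers are back upright within about 1 mm of where they started, and the vial and stopper are unmoved.

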